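# Line up the sample containers by height on the rail

### The arm

A 7-joint arm with a two-finger parallel gripper is mounted at the origin on the work surface; the furniture and walls round the work are solid. World frame = base frame: x ahead of the robot, y to its left, z up, the work surface at z = 0. Lengths are in m, angles in rad, forces in N, time in s.
With the tool pointing down it reaches from about 0.35 to 0.9 m from the base axis. Payload 19.9 kg.
Tool frame: the origin (TCP) lies midway between the tips of the shut fingers; the grasp point (between the pads) lies 19 mm behind it (grasp_offset is the z of the grasp point in the tool frame, in m); z points along the fingers, y is the line along which they close (so a half turn about z gives the same grasp; the last joint's range is limited). The gripper opens to 85 mm and grips with 20 to 120 N. Pads are 22 mm wide; open, the fingers measure 114 mm over their backs; the gripper's body (76 mm by 85 mm) begins 54 mm behind the grasp point. The pads swing forward as they close: fully open they stand 13 mm farther back than shut.
Start: joints at [-1.264, 0.417, -0.01, 1.614, 0.005, 1.111, -0.053], TCP at [0.213, 0.588, 0.231] pointing down, gripper open.
Joint ranges: [-2.81, 2.81], [-0.39, 2.02], [-1.27, 1.25], [0.06, 2.57], [-1.19, 4.33], [0.19, 2], [-2.82, 2.82]. Speed limits (rad/s): [1.89, 1.89, 2.39, 2.39, 3.01, 3.01, 3.01].

### API

Orientations are given as a unit quaternion [w, x, y, z].
In Python, from rig import * gives the robot as it stands.
- The arm moves only by the tool jog_arm, never from a script. Its argument "deltas" is a list of rows, each a list of 7 numbers: the turn, a rotation vector about the tool's x, y, z in degrees, then the shift along the tool's x, y, z in m, then the opening, from 0 (shut) to 1 (fully open). A call has exactly 8 rows; each row shifts and turns the commanded pose from where the row before left it, along the tool's axes as they then stand; what a row does not reach is not made up. A row lasts 1/10 s, in which the tool goes at most 50 mm and 8.59 degrees, less where a joint would pass 70% of its speed; a pose out of reach is approached as far as the arm can. A call with a gripper value outside its range is refused whole. The fingers move at their own pace and stop on an object; "newtons" is the grip in N (left out, the last holds). Time passes only in rows, so rows that do not move let the fingers close, or fill a call up. It gives the time, the measured TCP pose, the force, the opening and the grip force at its end, in the units of the state.
- get_obs(): the state, without advancing time (a new reading comes with each control period).
- read_camera(name): name is "scene" or "top" or "wrist"; returns a dict with "frame" (400x640x3 uint8, blue, green, red), "fx", "fy", "cx", "cy" (pixels), "k1" (the pictures are not rectified: a ray, as slopes to the right and down, at radius r is drawn at 1 + k1 r^2 times it, then the intrinsics apply), "world_to_cam" (4x4, takes a point from world to camera coordinates). Camera axes: x right, y down, z forward; pixel columns grow to the right and rows downward; lengths in m; the calibration is good to about 2 mm. A picture is of the moment at which its call begins. There is no depth.
- close_job(): hands the job in; it is judged then, once.
The state is a dict: "time": time; "joint_pos": joint angles; "dq": joint speeds; "effort": joint torques, N m; "position": TCP position; "tcp_rot": TCP orientation; "contact_force": force on the tool from outside, world axes, zero at the start; "torque": the same for the moment, N m; "opening": finger opening in m; "gripper_force": force on a finger pad.
Only numpy, scipy, OpenCV 4.12 (cv2) and the standard library are available. Lean on these libraries where they do the work, as an engineer would, in place of code of your own. Each camera call takes 0.05 s, during which the arm holds its last target. There are 200 camera calls.

### The job

Line up the spool of orange strand, the white beaker, the white-lidded jar and the black-lidded jar on the sample rail in order of height: the shortest on the red-ringed seat, each next taller one on the next seat along, the tallest at the far end. Stand each upright in the middle of its seat, setting it down rather than dropping it, and knock nothing over. Leave the timer and the roll of black tape where they are.

Things in the scene. Friction and masses are not known exactly. Their poses are not given: they have to be found in the camera images.
- spool: spool of orange strand between two black round flanges, standing on one flange: the shortest of the four. 67 mm across the flanges, 45 mm high, about 0.18 kg; origin at the centre of its underside, z up along its axis. Grip across the flanges.
- cup: open white plastic beaker, empty: the second shortest. 72 mm high, about 54 mm across the body at mid-height, 60 mm at the rim, 50 mm at the foot, about 0.05 kg; origin at the centre of its underside, z up along its axis.
- white_lid_jar: white jar with a white lid: the second tallest. 94 mm high, 58 mm across, about 0.11 kg, lid fixed; origin at the centre of its underside, z up along its axis.
- black_lid_jar: white jar with a black lid: the tallest. 106 mm high, 58 mm across, about 0.16 kg, lid fixed; origin at the centre of its underside, z up along its axis.
- seat_red: the red-ringed round seat, at one end (either end) of the sample rail: flat disc 88 mm across, 4 mm high, black middle, red outer ring; origin at the centre of its underside, 10 mm above the bench, so a thing on it has its underside 14 mm above the bench. Seat x points across the row. The rail is a low fixed plate with four fixed seats in a straight row 98 mm apart.
- seat_p: a grey-ringed round seat on the sample rail, same build and size as the red one but with a grey outer ring; origin at the centre of its underside, 10 mm above the bench, top 4 mm higher; one of the two middle seats of the row; it may be the one next to the red seat or the one after that.
- seat_q: a grey-ringed round seat on the sample rail, same build and size as the red one but with a grey outer ring; origin at the centre of its underside, 10 mm above the bench, top 4 mm higher; the other middle seat of the row.
- seat_r: a grey-ringed round seat on the sample rail, same build and size as the red one but with a grey outer ring; origin at the centre of its underside, 10 mm above the bench, top 4 mm higher; the end seat of the row, at the other end from the red one.
- timer: bystander: white square kitchen-style timer with a small display and buttons, 64 x 64 x 18 mm, lying loose among the containers; origin at the centre of its underside.
- black_tape: bystander: small roll of black tape lying flat and loose, 59 mm across, 19 mm high; origin at the centre of its underside.
Mind the look-alikes: they are no part of the job. What is shaped like the black_lid_jar but green is not meant.

How it is judged:
At the end, for the whole second after the job is handed in: Counted from the red seat: spool, beaker, white-lidded jar, black-lidded jar, each standing on its own seat with its centre within 15 mm of the seat's centre, its underside on the seat (within 5 mm), upright within 0.12 rad, released and at rest (horizontal distance between spool and seat_red below 0.015 m and z of spool in the frame of seat_red between 0 and 0.009 m and horizontal distance between black_lid_jar and seat_r below 0.015 m and z of black_lid_jar in the frame of seat_r between 0 and 0.009 m and ((horizontal distance between seat_red and seat_p below 0.14 m and (horizontal distance between cup and seat_p below 0.015 m and z of cup in the frame of seat_p between 0 and 0.009 m) and (horizontal distance between white_lid_jar and seat_q below 0.015 m and z of white_lid_jar in the frame of seat_q between 0 and 0.009 m)) or (horizontal distance between seat_red and seat_q below 0.14 m and (horizontal distance between cup and seat_q below 0.015 m and z of cup in the frame of seat_q between 0 and 0.009 m) and (horizontal distance between white_lid_jar and seat_p below 0.015 m and z of white_lid_jar in the frame of seat_p between 0 and 0.009 m))) and angle between each of spool, cup, white_lid_jar, black_lid_jar's own z axis and vertical below 0.12 rad and linear speed of each of spool, cup, white_lid_jar, black_lid_jar below 0.02 m/s and contact force between the fingers and spool below 0.1 N and contact force between the fingers and cup below 0.1 N and contact force between the fingers and white_lid_jar below 0.1 N and contact force between the fingers and black_lid_jar below 0.1 N); the robot touches nothing.
It fails at once if one of the four containers is knocked over (angle between any of spool, cup, white_lid_jar, black_lid_jar's own z axis and vertical above 0.7 rad).
It fails at once if one of the four is dropped or thrown (faster than 0.7 m/s while the fingers do not touch it) ((contact force between the fingers and spool below 0.01 N and linear speed of spool above 0.7 m/s) or (contact force between the fingers and cup below 0.01 N and linear speed of cup above 0.7 m/s) or (contact force between the fingers and white_lid_jar below 0.01 N and linear speed of white_lid_jar above 0.7 m/s) or (contact force between the fingers and black_lid_jar below 0.01 N and linear speed of black_lid_jar above 0.7 m/s)).
It fails at once if the timer or the black tape roll is moved more than 30 mm (distance of any of timer, black_tape from where it was at the start of the episode above 0.03 m).
It also fails if it takes over 93 s, if anything falls off the work surface, if the arm or the gripper's body presses on something with over 40 N, if the wrist force passes 120 N, or if a joint passes its speed limit or range.

## Working session

There is one attempt and no reset: what is moved stays moved. The work goes in short steps, Python scripts to look and compute and a tool call to move; the robot and the scene stay as the last step left them, time stands still between calls to the robot, and variables do not carry over. Pictures are saved under pics/ and viewed, at most 14 in all, crops included, and the job is handed in when it is done.

Besides the shell and the picture viewer there is one more tool, called as name([rows], argument=value, ...), one row to a line, values as JSON. jog_arm: Moves the arm, as the interface text tells. Its arguments: {"type":"object","properties":{"deltas":{"type":"array"},"newtons":{"type":"number"}},"required":["deltas"]}

```bash
mkdir -p pics; ls; python3 - <<'E'
from rig import *
import cv2
o=get_obs();print(o)
for n in ("scene","top","wrist"):
    c=read_camera(n);cv2.imwrite(f"pics/{n}0.png",c["frame"]);print(n,c["fx"],c["fy"],c["cx"],c["cy"],c["k1"],c["world_to_cam"])
E
```

```text
pics
{'time': 0.0, 'joint_pos': array([-1.26450156,  0.41799029, -0.01030955,  1.6141993 ,  0.00470953,
        1.11067941, -0.05303527]), 'dq': array([-1.79320849e-03, -4.78825959e-04, -3.11241660e-04,  7.15110076e-04,
        2.89348953e-05,  2.70712583e-05,  8.09895097e-04]), 'effort': array([ 5.58605661e-04, -8.64457512e+01,  6.79121967e-01, -4.34908104e+01,
        1.91003387e-02,  7.34529400e-03, -8.32180575e-06]), 'position': array([0.2129037 , 0.58724086, 0.23063949]), 'tcp_rot': array([-5.94757465e-05,  1.73030447e-01,  9.84916277e-01, -6.23518789e-04]), 'contact_force': array([ 0.46729589, -0.23075052,  0.19072874]), 'torque': array([0.01665493, 0.04562177, 0.00109677]), 'gripper_force': 0.0, 'opening': 0.08523324152497352}
scene 371.3182205677739 371.3182205677739 313.20931974132026 198.65151721163662 -0.05892851611000883 [[ 0.89655524 -0.44247163  0.02018784 -0.4146831 ]
 [-0.2368526  -0.51743807 -0.82228869  0.15412395]
 [ 0.37428537  0.73244569 -0.56871237  0.68156052]
 [ 0.          0.          0.          1.        ]]
top 441.59837990212924 441.59837990212924 317.9640364679808 207.8231641976863 -0.10135380529507587 [[ 0.00419351 -0.99988528  0.01455466  0.00680278]
 [-0.99333517 -0.00584167 -0.11511349  0.49265274]
 [ 0.11518531 -0.01397493 -0.99324571  0.96144453]
 [ 0.          0.          0.          1.        ]]
wrist 334.19069652181497 334.19069652181497 320.05344439596325 197.42087346852378 0.0004081072166491461 [[ 3.41387994e-01  9.39922266e-01 -6.09778013e-04 -6.25623289e-01]
 [ 9.01794579e-01 -3.27356644e-01  2.82142102e-01 -3.73345831e-02]
 [ 2.64992029e-01 -9.68698206e-02 -9.59372432e-01  3.77966160e-01]
 [ 0.00000000e+00  0.00000000e+00  0.00000000e+00  1.00000000e+00]]
```

View pics/top0.png

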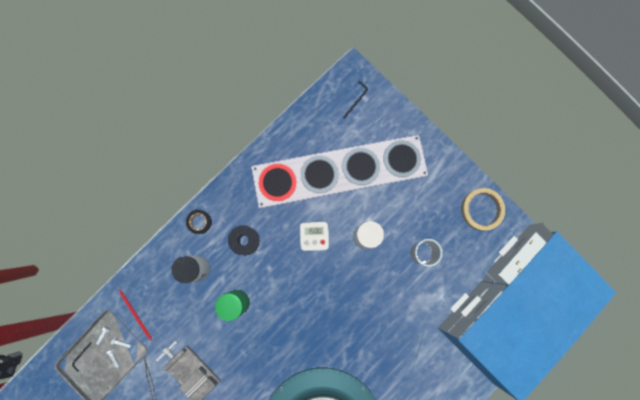

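View pics/scene0.png

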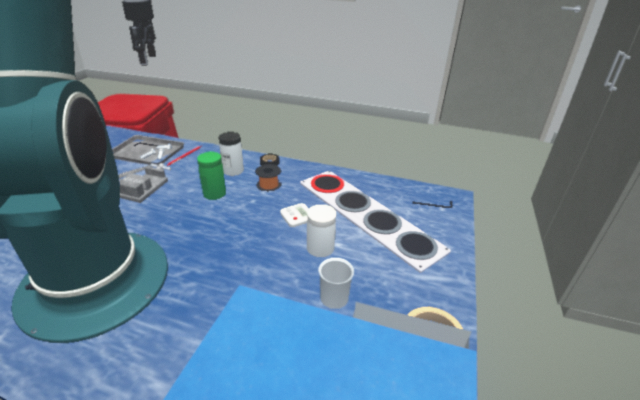

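The top view shows the red seat at (277,182) and grey seats at (320,174), (361,166) and (403,158). The spool is at (244,240), tape at (198,221), black-lidded jar at (187,269), white-lidded jar at (369,235), beaker at (428,252), timer at (314,236) and the green decoy at (229,306). The scene view agrees with this. I'll zoom in for precise points.

```bash
python3 - <<'E'
import cv2
t=cv2.imread("pics/top0.png")[130:330,170:450];s=cv2.imread("pics/scene0.png")[120:320,200:460]
for n,i,x0,y0 in(("t",t,170,130),("s",s,200,120)):
    k=800/i.shape[1] if n=="t" else 3
    k=2.85 if n=="t" else 3
    j=cv2.resize(i,None,fx=k,fy=k,interpolation=cv2.INTER_CUBIC)
    for x in range(x0,x0+i.shape[1],20):
        cv2.line(j,(int((x-x0)*k),0),(int((x-x0)*k),6),(0,255,255),1);cv2.putText(j,str(x),(int((x-x0)*k),16),0,.35,(0,255,255),1)
    for y in range(y0,y0+i.shape[0],20):
        cv2.line(j,(0,int((y-y0)*k)),(6,int((y-y0)*k)),(0,255,255),1);cv2.putText(j,str(y),(8,int((y-y0)*k)+4),0,.35,(0,255,255),1)
    cv2.imwrite(f"pics/z{n}.png",j)
E
```

```text
(no output)
```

View pics/zt.png

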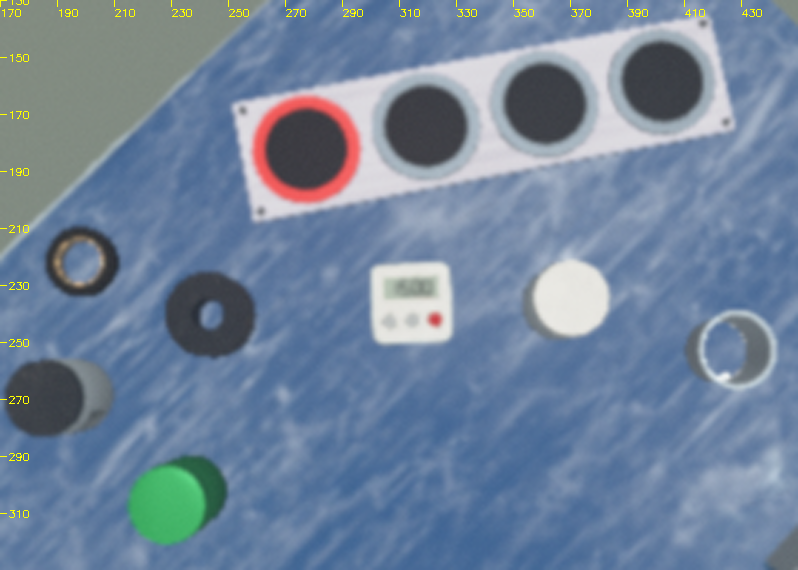

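View pics/zs.png

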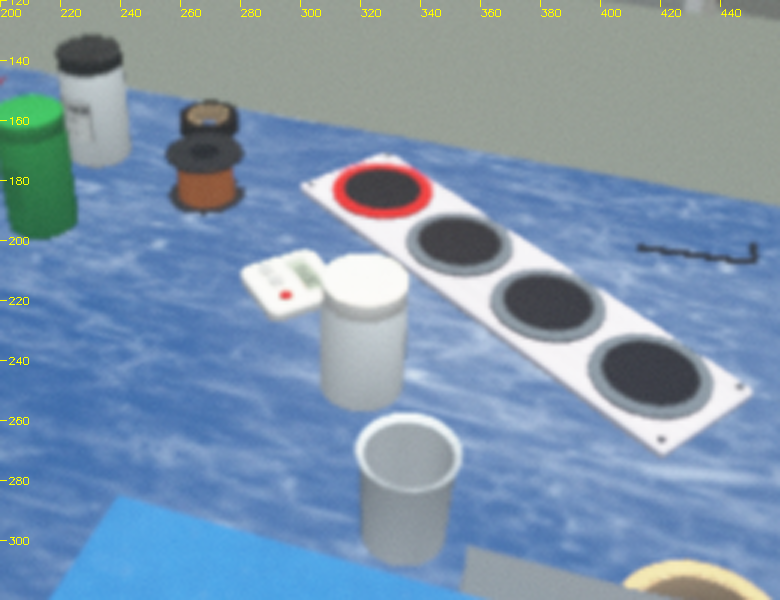

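The crops give matching points in both views, as listed in the script. Now I'll triangulate them.

```bash
cat > h.py <<'E'
import numpy as np, cv2
from rig import *
from scipy.spatial.transform import Rotation as R
def ray(c,uv):
    d=np.array([(uv[0]-c["cx"])/c["fx"],(uv[1]-c["cy"])/c["fy"]]);s=d.copy()
    for _ in range(20): s=d/(1+c["k1"]*(s@s))
    W=c["world_to_cam"];v=W[:3,:3].T@np.r_[s,1];return -W[:3,:3].T@W[:3,3],v/np.linalg.norm(v)
def tri(rs):
    A=0;b=0
    for o,d in rs:
        P=np.eye(3)-np.outer(d,d);A=A+P;b=b+P@o
    p=np.linalg.solve(A,b);return p,max(np.linalg.norm(np.cross(p-o,d)) for o,d in rs)
def atz(r,z): o,d=r;return o+d*(z-o[2])/d[2]
def proj(c,p):
    q=c["world_to_cam"]@np.r_[p,1];s=q[:2]/q[2];s=s*(1+c["k1"]*(s@s));return np.array([c["fx"]*s[0]+c["cx"],c["fy"]*s[1]+c["cy"]])
def totool(t,yaw=None):
    "tool-frame shift to put TCP at world t; yaw = wanted world yaw of tool y (closing line), tool down"
    o=get_obs();w,x,y,z=o["tcp_rot"];r=R.from_quat([x,y,z,w]);print("tcp",o["position"].round(4),"t",round(o["time"],2),"tooly yaw",np.degrees(np.arctan2(*r.as_matrix()[:2,1][::-1])).round(1),"tilt",r.as_matrix()[:,2].round(4))
    print("shift",r.inv().apply(np.array(t)-o["position"]).round(4))
E
python3 - <<'E'
from h import *
t=read_camera("top");s=read_camera("scene")
P={"red":(277.4,182.6,327.3,183.3,.014),"s2":(319.5,174.2,353,201.3,.014),"s3":(361.2,166.5,382.7,221.7,.014),"s4":(402.3,158.8,416.7,245.3,.014),"spool":(243.7,240.2,268.3,171,.045),"wl":(370.4,234.9,322,213.7,.094),"cup":(428.6,252.8,336.3,271,.072),"bl":(185.8,269.6,230,137.7,.106)}
for k,v in P.items():
    a=ray(t,v[:2]);b=ray(s,v[2:4]);p,e=tri([a,b]);print(k,p.round(3),round(e,4),atz(a,v[4]).round(4),atz(b,v[4]).round(4))
for k,v in {"timer":(314.6,236.3,.018),"tape":(198.8,221.9,.019),"green":(229,307.2,.106),"boxcorner":(442,328,.1),"boxcorner0":(442,328,.0),"boxtop":(540,224,.1)}.items(): print(k,atz(ray(t,v[:2]),v[2]).round(3))
totool([0,0,0])
E
```

```text
red [0.553 0.102 0.012] 0.0005 [0.5519 0.1022 0.014 ] [0.5515 0.0993 0.014 ]
s2 [0.572 0.006 0.011] 0.0002 [0.572  0.0059 0.014 ] [0.5698 0.0025 0.014 ]
s3 [ 0.591 -0.091  0.011] 0.0001 [ 0.5908 -0.0903  0.014 ] [ 0.5889 -0.0933  0.014 ]
s4 [ 0.61  -0.187  0.011] 0.0004 [ 0.61   -0.1863  0.014 ] [ 0.6075 -0.1887  0.014 ]
spool [0.419 0.172 0.044] 0.0005 [0.4184 0.1717 0.045 ] [0.4187 0.1697 0.045 ]
wl [ 0.429 -0.1    0.091] 0.0005 [ 0.4288 -0.0993  0.094 ] [ 0.4282 -0.1034  0.094 ]
cup [ 0.392 -0.228  0.07 ] 0.0001 [ 0.392  -0.2274  0.072 ] [ 0.3909 -0.2292  0.072 ]
bl [0.356 0.281 0.101] 0.0012 [0.3548 0.2802 0.106 ] [0.3546 0.2706 0.106 ]
timer [0.429 0.016 0.018]
tape [0.46  0.279 0.019]
green [0.28  0.19  0.106]
boxcorner [ 0.237 -0.246  0.1  ]
boxcorner0 [ 0.222 -0.275  0.   ]
boxtop [ 0.452 -0.466  0.1  ]
tcp [0.213  0.5874 0.231 ] t 0.25 tooly yaw 70.1 tilt [-1.e-04 -6.e-04 -1.e+00]
shift [ 0.     -0.6247  0.2314]
```

Both views agree on heights and seat spacing (98 mm). The row runs from red at (0.552,0.102) to s4 at (0.610,-0.187), so the direction across the row is about 11°. First I'll move above the black-lidded jar.

jog_arm([
  [0,0,0,-0.03,-0.03,0,1],
  [0,0,0,-0.03,-0.03,0,1],
  [0,0,0,-0.03,-0.03,0,1],
  [0,0,0,-0.03,-0.03,0,1],
  [0,0,0,-0.03,-0.03,0,1],
  [0,0,0,-0.03,-0.03,0,1],
  [0,0,0,-0.03,-0.03,0,1],
  [0,0,0,-0.028,-0.03,0,1],
], newtons=30)

```text
time: 1.05
position: [0.3555, 0.2791, 0.2314]
tcp_rot: [0.0, 0.173, 0.985, 0.0]
contact_force: [0.8, -0.2, -0.3]
opening: 0.0854
gripper_force: 0.0
```

```bash
python3 - <<'E'
from h import *
c=read_camera("wrist");cv2.imwrite("pics/w1.png",c["frame"])
for p in([.355,.28,.106],[.355,.28,0]): print(proj(c,p))
totool([.355,.28,.05])
E
```

```text
[319.46056806 186.99144742]
[319.54435578 163.34863656]
tcp [0.3579 0.2735 0.2314] t 1.1 tooly yaw 69.7 tilt [ 5.0e-04 -1.2e-03 -1.0e+00]
shift [0.0052 0.0052 0.1814]
```

View pics/w1.png

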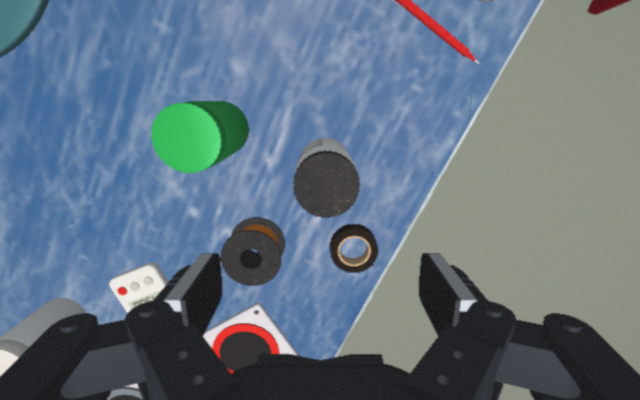

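The wrist view shows the black lid at (326,183), where (319,187) was predicted, so it is about 5 mm off. The arm may still have been settling. I'll retake it with blob detection.

```bash
cat >> h.py <<'E'
def blob(c,p,lo,hi,w=60):
    "ellipse centre of largest blob in gray/HSV range near projected p"
    u,v=proj(c,p).astype(int);f=cv2.GaussianBlur(c["frame"],(3,3),0)
    y0,x0=max(v-w,0),max(u-w,0);f=f[y0:v+w,x0:u+w]
    m=cv2.inRange(cv2.cvtColor(f,cv2.COLOR_BGR2HSV),np.array(lo),np.array(hi))
    m=cv2.morphologyEx(m,cv2.MORPH_OPEN,np.ones((3,3)))
    cs,_=cv2.findContours(m,0,2);cs=max(cs,key=cv2.contourArea)
    e=cv2.fitEllipse(cv2.convexHull(cs));return np.array(e[0])+[x0,y0],e[1],cv2.contourArea(cs)
E
python3 - <<'E'
from h import *
c=read_camera("wrist")
p,ax,a=blob(c,[.352,.275,.106],(0,0,0),(180,255,78),45);print(p,ax,a)
for z in(.101,.106): print(atz(ray(c,p),z).round(4))
totool([.355,.28,.05])
E
```

```text
[331.31526184 178.32696152] (64.05645751953125, 65.41870880126953) 3163.5
[0.3551 0.2857 0.101 ]
[0.354  0.2859 0.106 ]
tcp [0.3569 0.2764 0.2315] t 1.15 tooly yaw 69.7 tilt [ 5.e-04 -5.e-04 -1.e+00]
shift [0.0031 0.0027 0.1815]
```

jog_arm([
  [0,0,0,0.001,0.002,0.02,1],
  [0,0,0,0,0,0.02,1],
  [0,0,0,0,0,0.02,1],
  [0,0,0,0,0,0.01,1],
  [0,0,0,0,0,0,1],
  [0,0,0,0,0,0,1],
  [0,0,0,0,0,0,1],
  [0,0,0,0,0,0,1],
])

```text
time: 1.95
position: [0.355, 0.2833, 0.162]
tcp_rot: [0.0, 0.173, 0.985, 0.0]
contact_force: [0.4, 0.0, 1.1]
opening: 0.085
gripper_force: 0.0
```

```bash
python3 - <<'E'
from h import *
c=read_camera("wrist");print(proj(c,[.355,.282,.106]))
p,ax,a=blob(c,[.355,.282,.106],(0,0,0),(180,255,78),55);print(p,ax,a)
for z in(.101,.106): print(atz(ray(c,p),z).round(4))
totool([.355,.283,.046])
E
```

```text
[316.2512269  216.75982663]
[321.83706665 212.11835861] (84.60218048095703, 85.23948669433594) 5339.5
[0.3549 0.2858 0.101 ]
[0.3533 0.2863 0.106 ]
tcp [0.3549 0.2833 0.1619] t 2.0 tooly yaw 70.1 tilt [ 7.e-04  7.e-04 -1.e+00]
shift [-1.000e-04 -3.000e-04  1.159e-01]
```

jog_arm([
  [0,0,0,0.0015,0.002,0.025,1],
  [0,0,0,0,0,0.03,1],
  [0,0,0,0,0,0.03,1],
  [0,0,0,0,0,0.02,1],
  [0,0,0,0,0,0.01,1],
  [0,0,0,0,0,0,0.3],
  [0,0,0,0,0,0,0.3],
  [0,0,0,0,0,0,0.3],
])

```text
time: 2.8
position: [0.3544, 0.2858, 0.0473]
tcp_rot: [0.0, 0.173, 0.985, 0.001]
contact_force: [-0.6, -1.0, 1.6]
opening: 0.057
gripper_force: 26.3
```

jog_arm([
  [0,0,0,0,0,0,0.3],
  [0,0,0,0,0,0,0.3],
  [0,0,0,0,0,0,0.3],
  [0,0,0,0,0,-0.005,0.3],
  [0,0,0,0,0,-0.01,0.3],
  [0,0,0,0,0,-0.01,0.3],
  [0,0,0,0,0,0,0.3],
  [0,0,0,0,0,0,0.3],
])

```text
time: 3.6
position: [0.3541, 0.2856, 0.0717]
tcp_rot: [0.0, 0.173, 0.985, 0.0]
contact_force: [0.8, 0.0, -2.2]
opening: 0.0571
gripper_force: 26.8
```

jog_arm([
  [0,0,0,0,0,-0.015,0.3],
  [0,0,5,0,0,-0.02,0.3],
  [0,0,8,0,0,-0.02,0.3],
  [0,0,8,0,0,-0.02,0.3],
  [0,0,8,0,0,-0.02,0.3],
  [0,0,8,0,0,-0.02,0.3],
  [0,0,8,0,0,-0.005,0.3],
  [0,0,8,0,0,0,0.3],
])

```text
time: 4.4
position: [0.3541, 0.2857, 0.192]
tcp_rot: [0.0, 0.597, 0.803, 0.001]
contact_force: [-0.5, 0.6, -2.1]
opening: 0.0571
gripper_force: 27.0
```

```bash
python3 - <<'E'
from h import *
totool([.610,-.1865,.19])
E
```

```text
tcp [0.3541 0.2857 0.192 ] t 4.4 tooly yaw 16.8 tilt [ 8.e-04  9.e-04 -1.e+00]
shift [-0.5259  0.1089  0.0017]
```

jog_arm([
  [0,0,5.5,0,0,0,0.3],
  [0,0,0,-0.03,0.002,0,0.3],
  [0,0,0,-0.045,0.003,0,0.3],
  [0,0,0,-0.045,0.003,0,0.3],
  [0,0,0,-0.045,0.003,0,0.3],
  [0,0,0,-0.045,0.003,0,0.3],
  [0,0,0,-0.045,0.003,0,0.3],
  [0,0,0,-0.045,0.003,0,0.3],
])

```text
time: 5.2
position: [0.4337, -0.0062, 0.1912]
tcp_rot: [0.0, 0.632, 0.775, 0.0]
contact_force: [0.9, 2.0, -2.3]
opening: 0.0573
gripper_force: 27.0
```

jog_arm([
  [0,0,0,-0.045,0.006,0,0.3],
  [0,0,0,-0.045,0.006,0,0.3],
  [0,0,0,-0.03,0.006,0,0.3],
  [0,0,0,0,0,0,0.3],
  [0,0,0,0,0,0,0.3],
  [0,0,0,0,0,0,0.3],
  [0,0,0,0,0,0,0.3],
  [0,0,0,0,0,0,0.3],
])

```text
time: 6.0
position: [0.4754, -0.1176, 0.1914]
tcp_rot: [-0.0, 0.632, 0.775, 0.0]
contact_force: [-0.3, -1.4, -1.6]
opening: 0.0568
gripper_force: 27.0
```

```bash
python3 - <<'E'
from h import *
c=read_camera("wrist");cv2.imwrite("pics/w2.png",c["frame"])
for p in([.610,-.1865,.014],[.591,-.09,.014]): print(proj(c,p))
totool([.610,-.1865,.061])
E
```

```text
[429.97360583 263.47227884]
[440.14067118 172.25977428]
tcp [ 0.4755 -0.1177  0.1914] t 6.05 tooly yaw 11.6 tilt [ 3.e-04  3.e-04 -1.e+00]
shift [-0.0945  0.1179  0.1304]
```

View pics/w2.png

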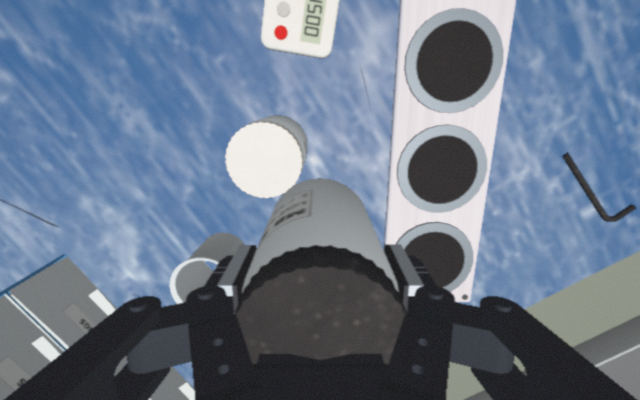

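The jar is held upright. Seat s3 appears at about (442,169), where (440,172) was predicted, which agrees within about 2–3 mm. I'll measure the disc centres precisely.

```bash
python3 - <<'E'
from h import *
c=read_camera("wrist")
for p0 in([.572,.006,.014],[.591,-.09,.014]):
    p,ax,a=blob(c,p0,(0,0,0),(180,255,90),48);print(p,ax,a,atz(ray(c,p),.014).round(4))
t=read_camera("top")
for p0 in([.552,.102,.014],[.572,.006,.014],[.591,-.09,.014],[.61,-.187,.014]):
    p,ax,a=blob(t,p0,(0,0,0),(180,255,90),18);print(p,ax,a,atz(ray(t,p),.014).round(4))
E
```

```text
[454.25921249  60.39727783] (72.06179809570312, 82.210693359375) 4566.0 [0.5729 0.0096 0.014 ]
[442.20265579 168.90755463] (63.589019775390625, 70.61721801757812) 3455.5 [ 0.592  -0.0866  0.014 ]
[276.92261124 181.84257698] (25.432098388671875, 26.016876220703125) 492.0 [0.5536 0.1033 0.014 ]
[319.00647545 173.82153893] (25.701011657714844, 26.142112731933594) 504.0 [0.5729 0.007  0.014 ]
[364.43059921 168.85090256] (26.214391708374023, 37.3078727722168) 562.0 [ 0.5854 -0.0977  0.014 ]
[387.00989628 154.57243443] (8.926261901855469, 48.123023986816406) 173.0 [ 0.6197 -0.1507  0.014 ]
```

jog_arm([
  [0,0,0,-0.0121,0.0192,0,0.3],
  [0,0,0,-0.02,0.025,0,0.3],
  [0,0,0,-0.02,0.025,0,0.3],
  [0,0,0,-0.02,0.025,0,0.3],
  [0,0,0,-0.02,0.025,0.01,0.3],
  [0,0,0,0,0,0.03,0.3],
  [0,0,0,0,0,0.03,0.3],
  [0,0,0,0,0,0.02,0.3],
])

```text
time: 6.95
position: [0.6101, -0.1844, 0.099]
tcp_rot: [-0.001, 0.632, 0.775, -0.001]
contact_force: [-1.2, 0.1, -2.1]
opening: 0.0569
gripper_force: 27.1
```

jog_arm([
  [0,0,0,0,0,0.015,0.3],
  [0,0,0,0,0,0.01,0.3],
  [0,0,0,0,0,0.006,0.3],
  [0,0,0,0,0,0.003,0.3],
  [0,0,0,0,0,0.002,0.3],
  [0,0,0,0,0,0,0.3],
  [0,0,0,0,0,0,0.3],
  [0,0,0,0,0,0,0.3],
])

```text
time: 7.75
position: [0.6109, -0.1847, 0.0658]
tcp_rot: [0.0, 0.632, 0.775, 0.0]
contact_force: [-0.3, 0.2, -2.0]
opening: 0.0572
gripper_force: 27.1
```

jog_arm([
  [0,0,0,0,0,0.002,0.3],
  [0,0,0,0,0,0.0015,0.3],
  [0,0,0,0,0,0.001,0.3],
  [0,0,0,0,0,0.0005,0.3],
  [0,0,0,0,0,0,0.3],
  [0,0,0,0,0,0,0.3],
  [0,0,0,0,0,0,0.3],
  [0,0,0,0,0,0,0.3],
])

```text
time: 8.55
position: [0.6108, -0.1848, 0.0613]
tcp_rot: [0.0, 0.632, 0.775, 0.0]
contact_force: [-7.8, 3.2, 17.5]
opening: 0.0568
gripper_force: 29.2
```

Contact. Now release and rise.

jog_arm([
  [0,0,0,0,0,-0.0005,0.3],
  [0,0,0,0,0,0,1],
  [0,0,0,0,0,0,1],
  [0,0,0,0,0,0,1],
  [0,0,0,0,0,0,1],
  [0,0,0,0,0,-0.02,1],
  [0,0,0,0,0,-0.04,1],
  [0,0,0,0,0,-0.04,1],
])

```text
time: 9.35
position: [0.6102, -0.1848, 0.1616]
tcp_rot: [-0.001, 0.632, 0.775, -0.001]
contact_force: [0.8, 0.5, 0.0]
opening: 0.0856
gripper_force: 0.0
```

```bash
python3 - <<'E'
from h import *
totool([.429,-.101,.18])
E
```

```text
tcp [ 0.6102 -0.1848  0.1616] t 9.35 tooly yaw 11.6 tilt [-1.4e-03 -2.0e-04 -1.0e+00]
shift [ 0.1184 -0.1608 -0.0182]
```

jog_arm([
  [0,0,0,0.018,-0.021,-0.005,1],
  [0,0,0,0.025,-0.035,0,1],
  [0,0,0,0.025,-0.035,0,1],
  [0,0,0,0.025,-0.035,0,1],
  [0,0,0,0.025,-0.035,0,1],
  [0,0,0,0,0,0,1],
  [0,0,0,0,0,0,1],
  [0,0,0,0,0,0,1],
])

```text
time: 10.15
position: [0.4303, -0.1018, 0.1662]
tcp_rot: [0.001, 0.632, 0.775, 0.0]
contact_force: [-0.7, -0.2, 0.7]
opening: 0.0856
gripper_force: 0.0
```

```bash
python3 - <<'E'
from h import *
c=read_camera("wrist");cv2.imwrite("pics/w3.png",c["frame"])
p,ax,a=blob(c,[.428,-.098,.094],(0,0,175),(180,60,255),65);print(proj(c,[.428,-.098,.094]),p,ax,a,atz(ray(c,p),.094).round(4),atz(ray(c,p),.091).round(4))
t=read_camera("top");cv2.imwrite("pics/t3.png",t["frame"])
totool([.429,-.1,.04])
E
```

```text
[315.31822343 204.40468597] [324.87691498 206.47436523] (82.49777221679688, 96.6076431274414) 5320.0 [ 0.4346 -0.0981  0.094 ] [ 0.4348 -0.0991  0.091 ]
tcp [ 0.4301 -0.102   0.1658] t 10.25 tooly yaw 11.5 tilt [ 1.e-04 -9.e-04 -1.e+00]
shift [ 0.0023 -0.0006  0.1258]
```

View pics/w3.png

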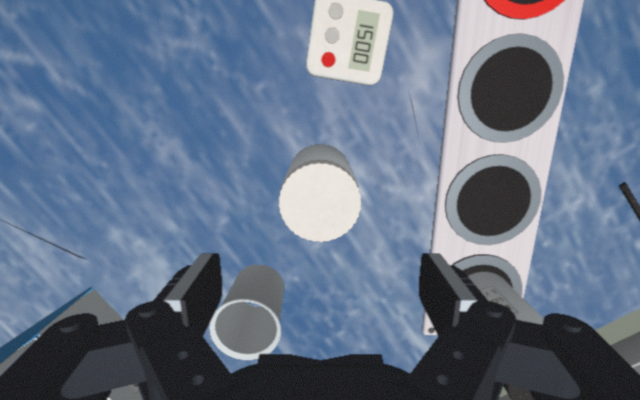

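The white lid is at (320,202), which puts it at about (0.431,-0.097). The black-lidded jar is on s4. Now descend and grip.

jog_arm([
  [0,0,0,0.005,0.002,0.02,1],
  [0,0,0,0,0,0.03,1],
  [0,0,0,0,0,0.03,1],
  [0,0,0,0,0,0.025,1],
  [0,0,0,0,0,0.015,1],
  [0,0,0,0,0,0.006,1],
  [0,0,0,0,0,0,0.3],
  [0,0,0,0,0,0,0.3],
])

```text
time: 11.05
position: [0.4307, -0.0965, 0.0403]
tcp_rot: [0.0, 0.632, 0.775, 0.0]
contact_force: [-1.8, 0.5, 0.4]
opening: 0.0589
gripper_force: 0.0
```

jog_arm([
  [0,0,0,0,0,0,0.3],
  [0,0,0,0,0,0,0.3],
  [0,0,0,0,0,0,0.3],
  [0,0,0,0,0,0,0.3],
  [0,0,0,0,0,-0.01,0.3],
  [0,0,0,0,0,-0.02,0.3],
  [0,0,0,0,0,-0.03,0.3],
  [0,0,0,0,0,-0.03,0.3],
])

```text
time: 11.85
position: [0.4298, -0.0963, 0.1313]
tcp_rot: [-0.0, 0.632, 0.775, -0.0]
contact_force: [0.1, 1.2, -0.8]
opening: 0.0569
gripper_force: 32.8
```

```bash
python3 - <<'E'
from h import *
totool([.5915,-.088,.13])
E
```

```text
tcp [ 0.4298 -0.0963  0.1313] t 11.85 tooly yaw 11.5 tilt [-7.e-04 -3.e-04 -1.e+00]
shift [-0.0242  0.16    0.0012]
```

jog_arm([
  [0,0,0,-0.0042,0.02,0,0.3],
  [0,0,0,-0.005,0.035,0,0.3],
  [0,0,0,-0.005,0.035,0,0.3],
  [0,0,0,-0.005,0.035,0,0.3],
  [0,0,0,-0.005,0.035,0.01,0.3],
  [0,0,0,0,0,0.025,0.3],
  [0,0,0,0,0,0.02,0.3],
  [0,0,0,0,0,0.01,0.3],
])

```text
time: 12.65
position: [0.5912, -0.0876, 0.0639]
tcp_rot: [-0.001, 0.632, 0.775, -0.001]
contact_force: [0.2, 0.4, -2.1]
opening: 0.0568
gripper_force: 32.8
```

jog_arm([
  [0,0,0,0,0,0.006,0.3],
  [0,0,0,0,0,0.003,0.3],
  [0,0,0,0,0,0.001,0.3],
  [0,0,0,0,0,0.001,0.3],
  [0,0,0,0,0,0.0005,0.3],
  [0,0,0,0,0,0,0.3],
  [0,0,0,0,0,0,0.3],
  [0,0,0,0,0,0,0.3],
])

```text
time: 13.45
position: [0.5923, -0.0879, 0.0545]
tcp_rot: [0.0, 0.632, 0.775, 0.0]
contact_force: [-4.4, 0.9, 11.6]
opening: 0.0565
gripper_force: 34.0
```

Touching the seat at the expected height. Release and rise.

jog_arm([
  [0,0,0,0,0,0,1],
  [0,0,0,0,0,0,1],
  [0,0,0,0,0,0,1],
  [0,0,0,0,0,0,1],
  [0,0,0,0,0,-0.02,1],
  [0,0,0,0,0,-0.03,1],
  [0,0,0,0,0,-0.04,1],
  [0,0,0,0,0,-0.02,1],
])

```text
time: 14.25
position: [0.5926, -0.0881, 0.1662]
tcp_rot: [0.001, 0.632, 0.775, 0.001]
contact_force: [-0.1, -0.5, -1.2]
opening: 0.0854
gripper_force: 0.0
```

```bash
python3 - <<'E'
from h import *
totool([.393,-.226,.15])
E
```

```text
tcp [ 0.5926 -0.0881  0.1662] t 14.25 tooly yaw 11.6 tilt [ 2.6e-03 -3.0e-04 -1.0e+00]
shift [-0.0951 -0.2232  0.0157]
```

jog_arm([
  [0,0,0,-0.011,-0.023,0,1],
  [0,0,0,-0.014,-0.035,0,1],
  [0,0,0,-0.015,-0.035,0,1],
  [0,0,0,-0.018,-0.044,0,1],
  [0,0,0,-0.019,-0.044,0,1],
  [0,0,0,-0.018,-0.042,0,1],
  [0,0,0,0,0,0,1],
  [0,0,0,0,0,0,1],
])

```text
time: 15.05
position: [0.3922, -0.2259, 0.1636]
tcp_rot: [0.0, 0.633, 0.774, 0.0]
contact_force: [1.4, 0.8, -0.8]
opening: 0.0854
gripper_force: 0.0
```

```bash
python3 - <<'E'
from h import *
c=read_camera("wrist");cv2.imwrite("pics/w4.png",c["frame"])
print(proj(c,[.393,-.226,.072]),proj(c,[.403,-.226,.072]),proj(c,[.393,-.216,.072]))
totool([.393,-.226,.03])
E
```

```text
[318.74504681 202.13907935] [332.11143564 204.71803905] [321.47229604 189.19196437]
tcp [ 0.3929 -0.2254  0.1635] t 15.1 tooly yaw 11.6 tilt [ 7.e-04  0.e+00 -1.e+00]
shift [-6.000e-04 -1.000e-04  1.335e-01]
```

View pics/w4.png

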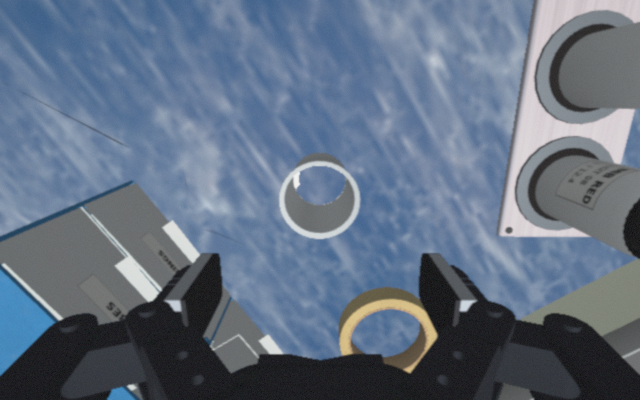

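The beaker rim is centred at (319.5,199), 2–3 mm towards +y of the estimate. The boxes and the ring are clear of the fingers. Descend and grip gently.

jog_arm([
  [0,0,0,0.002,0,0.025,1],
  [0,0,0,0,0,0.03,1],
  [0,0,0,0,0,0.03,1],
  [0,0,0,0,0,0.03,1],
  [0,0,0,0,0,0.02,1],
  [0,0,0,0,0,0.0065,1],
  [0,0,0,0,0,0,0.3],
  [0,0,0,0,0,0,0.3],
], newtons=20)

```text
time: 15.9
position: [0.3927, -0.2236, 0.0225]
tcp_rot: [0.0, 0.632, 0.775, 0.0]
contact_force: [0.1, 0.5, 0.4]
opening: 0.0594
gripper_force: 0.2
```

jog_arm([
  [0,0,0,0,0,0,0.3],
  [0,0,0,0,0,0,0.3],
  [0,0,0,0,0,0,0.3],
  [0,0,0,0,0,0,0.3],
  [0,0,0,0,0,-0.01,0.3],
  [0,0,0,0,0,-0.02,0.3],
  [0,0,0,0,0,-0.03,0.3],
  [0,0,0,0,0,-0.03,0.3],
])

```text
time: 16.7
position: [0.3917, -0.2236, 0.1135]
tcp_rot: [-0.0, 0.632, 0.775, -0.0]
contact_force: [0.5, 0.5, -0.1]
opening: 0.0548
gripper_force: 18.8
```

```bash
python3 - <<'E'
from h import *
c=read_camera("wrist");cv2.imwrite("pics/w5.png",c["frame"])
totool([.5724,.0085,.11])
E
```

```text
tcp [ 0.3932 -0.2247  0.1172] t 16.75 tooly yaw 11.5 tilt [ 0.004 -0.001 -1.   ]
shift [0.1928 0.2221 0.0077]
```

View pics/w5.png

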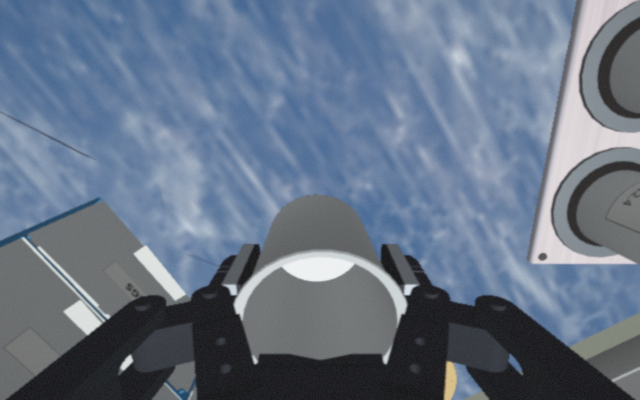

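The beaker is held upright. I'll go along the row first, then across onto s2, to stay clear of the white-lidded jar.

jog_arm([
  [0,0,0,0.025,0,0,0.3],
  [0,0,0,0.04,0,0,0.3],
  [0,0,0,0.045,0,0,0.3],
  [0,0,0,0.045,0,0,0.3],
  [0,0,0,0.0378,0.02,0,0.3],
  [0,0,0,0,0.04,0,0.3],
  [0,0,0,0,0.04,0,0.3],
  [0,0,0,0,0.04,0,0.3],
])

```text
time: 17.55
position: [0.492, -0.0055, 0.1127]
tcp_rot: [0.0, 0.632, 0.775, 0.0]
contact_force: [-0.0, -0.1, 1.8]
opening: 0.0547
gripper_force: 19.0
```

jog_arm([
  [0,0,0,0,0.04,0,0.3],
  [0,0,0,0,0.025,0,0.3],
  [0,0,0,0,0.016,0,0.3],
  [0,0,0,0,0,0.01,0.3],
  [0,0,0,0,0,0.02,0.3],
  [0,0,0,0,0,0.02,0.3],
  [0,0,0,0,0,0.015,0.3],
  [0,0,0,0,0,0.005,0.3],
])

```text
time: 18.35
position: [0.5688, 0.0095, 0.0407]
tcp_rot: [-0.001, 0.632, 0.775, -0.001]
contact_force: [-0.0, -0.1, -0.8]
opening: 0.0546
gripper_force: 19.0
```

```bash
python3 - <<'E'
from h import *
totool([.5724,.0085,.0365])
E
```

```text
tcp [0.5688 0.0095 0.0407] t 18.35 tooly yaw 11.6 tilt [-1.9e-03 -4.0e-04 -1.0e+00]
shift [-0.0017  0.0034  0.0042]
```

jog_arm([
  [0,0,0,-0.0015,0.003,0,0.3],
  [0,0,0,0,0,0.001,0.3],
  [0,0,0,0,0,0.001,0.3],
  [0,0,0,0,0,0.001,0.3],
  [0,0,0,0,0,0.001,0.3],
  [0,0,0,0,0,0,0.3],
  [0,0,0,0,0,0,0.3],
  [0,0,0,0,0,0,0.3],
])

```text
time: 19.15
position: [0.5731, 0.0087, 0.0379]
tcp_rot: [0.0, 0.632, 0.775, -0.0]
contact_force: [-0.1, 0.1, -0.2]
opening: 0.0546
gripper_force: 19.0
```

jog_arm([
  [0,0,0,0,0,0.001,0.3],
  [0,0,0,0,0,0.0005,0.3],
  [0,0,0,0,0,0.0005,0.3],
  [0,0,0,0,0,0,0.3],
  [0,0,0,0,0,0,0.3],
  [0,0,0,0,0,0,0.3],
  [0,0,0,0,0,0,0.3],
  [0,0,0,0,0,0,0.3],
])

```text
time: 19.95
position: [0.5736, 0.0092, 0.0369]
tcp_rot: [0.0, 0.632, 0.775, 0.001]
contact_force: [-7.9, 3.1, 22.6]
opening: 0.0546
gripper_force: 21.4
```

jog_arm([
  [0,0,0,0,0,-0.0006,0.3],
  [0,0,0,0,0,0,1],
  [0,0,0,0,0,0,1],
  [0,0,0,0,0,0,1],
  [0,0,0,0,0,-0.01,1],
  [0,0,0,0,0,-0.03,1],
  [0,0,0,0,0,-0.04,1],
  [0,0,0,0,0,-0.03,1],
])

```text
time: 20.75
position: [0.5734, 0.0084, 0.149]
tcp_rot: [0.0, 0.632, 0.775, 0.0]
contact_force: [-0.1, 0.1, -1.0]
opening: 0.0853
gripper_force: 0.0
```

```bash
python3 - <<'E'
from h import *
totool([.419,.174,.14])
E
```

```text
tcp [0.5734 0.0084 0.149 ] t 20.75 tooly yaw 11.5 tilt [ 1.1e-03 -1.0e-04 -1.0e+00]
shift [ 0.1931 -0.1181  0.0088]
```

jog_arm([
  [0,0,0,0.023,-0.013,0,1],
  [0,0,0,0.035,-0.021,0,1],
  [0,0,0,0.035,-0.021,0,1],
  [0,0,0,0.035,-0.021,0,1],
  [0,0,0,0.035,-0.022,0,1],
  [0,0,0,0.03,-0.02,0,1],
  [0,0,0,0,0,0,1],
  [0,0,0,0,0,0,1],
])

```text
time: 21.55
position: [0.4187, 0.1747, 0.147]
tcp_rot: [-0.0, 0.632, 0.775, 0.0]
contact_force: [0.2, -0.5, 0.1]
opening: 0.0851
gripper_force: 0.0
```

```bash
python3 - <<'E'
from h import *
c=read_camera("wrist");cv2.imwrite("pics/w6.png",c["frame"])
print(proj(c,[.419,.174,.045]),proj(c,[.429,.174,.045]),proj(c,[.419,.184,.045]),proj(c,[.5525,.104,.014]))
totool([.419,.174,.015])
E
```

```text
[318.06142552 198.80397173] [330.89108176 201.32890153] [320.71298484 186.34706672] [443.60927996 287.51138735]
tcp [0.4192 0.174  0.1469] t 21.6 tooly yaw 11.6 tilt [ 7.e-04  4.e-04 -1.e+00]
shift [ 0.     -0.0003  0.1319]
```

View pics/w6.png

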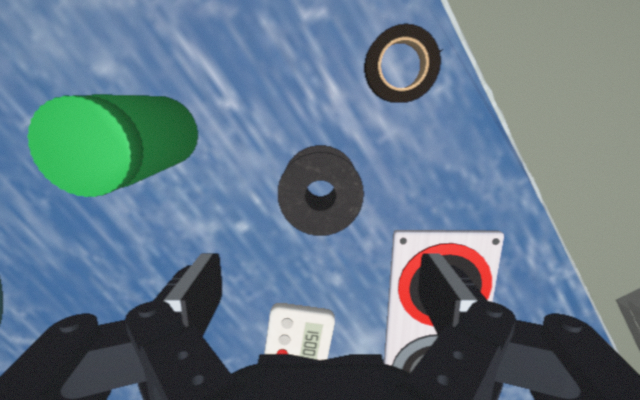

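The spool top is at (320,192), 5 mm further in +y and 2 mm in +x. The red ring is at about (446,286), giving roughly (0.554,0.105). Descend.

jog_arm([
  [0,0,0,0.005,0.002,0.025,1],
  [0,0,0,0,0,0.03,1],
  [0,0,0,0,0,0.03,1],
  [0,0,0,0,0,0.025,1],
  [0,0,0,0,0,0.015,1],
  [0,0,0,0,0,0.01,1],
  [0,0,0,0,0,0.006,1],
  [0,0,0,0,0,0,1],
])

```text
time: 22.4
position: [0.4201, 0.179, 0.0052]
tcp_rot: [0.0, 0.633, 0.775, -0.0]
contact_force: [-1.2, 0.3, 0.0]
opening: 0.0854
gripper_force: 0.0
```

jog_arm([
  [0,0,0,0,0,0.001,1],
  [0,0,0,0,0,0,0.5],
  [0,0,0,0,0,0,0.5],
  [0,0,0,0,0,0,0.5],
  [0,0,0,0,0,0,0.5],
  [0,0,0,0,0,0,0.5],
  [0,0,0,0,0,0,0.5],
  [0,0,0,0,0,0,0.5],
], newtons=35)

```text
time: 23.2
position: [0.42, 0.1797, 0.0051]
tcp_rot: [0.0, 0.632, 0.775, 0.0]
contact_force: [-2.5, -1.8, 11.9]
opening: 0.0655
gripper_force: 35.8
```

jog_arm([
  [0,0,0,0,0,-0.005,0.5],
  [0,0,0,0,0,-0.01,0.5],
  [0,0,0,0,0,-0.02,0.5],
  [0,0,0,0,0,-0.02,0.5],
  [0,0,0,0,0,-0.01,0.5],
  [0,0,0,0,0,0,0.5],
  [0,0,0,0,0,0,0.5],
  [0,0,0,0,0,0,0.5],
])

```text
time: 24.0
position: [0.4194, 0.1793, 0.0688]
tcp_rot: [-0.0, 0.632, 0.775, -0.001]
contact_force: [-0.0, -0.3, -2.5]
opening: 0.0651
gripper_force: 40.0
```

```bash
python3 - <<'E'
from h import *
c=read_camera("wrist");cv2.imwrite("pics/w7.png",c["frame"])
print(proj(c,[.554,.105,.014]))
totool([.554,.105,.07])
E
```

```text
[482.81885544 351.4346394 ]
tcp [0.4194 0.1792 0.0687] t 24.05 tooly yaw 11.6 tilt [-9.e-04 -8.e-04 -1.e+00]
shift [-0.0997  0.117  -0.0013]
```

View pics/w7.png

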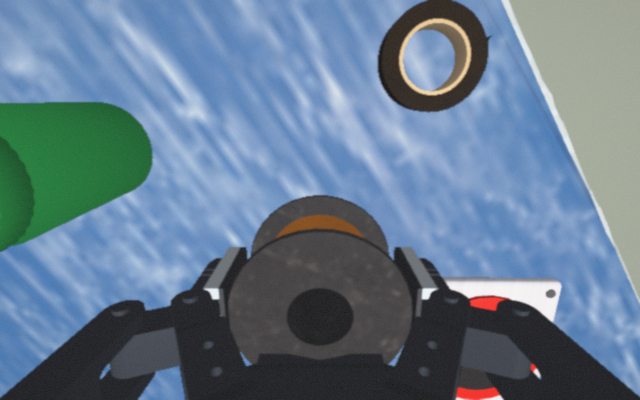

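The spool is held level. Move to the red seat.

jog_arm([
  [0,0,0,-0.015,0.017,0,0.5],
  [0,0,0,-0.025,0.03,0,0.5],
  [0,0,0,-0.025,0.03,0,0.5],
  [0,0,0,-0.025,0.03,0,0.5],
  [0,0,0,-0.0095,0.0115,0,0.5],
  [0,0,0,0,0,0.015,0.5],
  [0,0,0,0,0,0.015,0.5],
  [0,0,0,0,0,0.01,0.5],
])

```text
time: 24.85
position: [0.554, 0.1064, 0.0272]
tcp_rot: [-0.001, 0.632, 0.775, -0.001]
contact_force: [0.3, 0.6, -2.7]
opening: 0.0654
gripper_force: 40.1
```

jog_arm([
  [0,0,0,0,0,0.004,0.5],
  [0,0,0,0,0,0.002,0.5],
  [0,0,0,0,0,0.001,0.5],
  [0,0,0,0,0,0.001,0.5],
  [0,0,0,0,0,0,0.5],
  [0,0,0,0,0,0,0.5],
  [0,0,0,0,0,0,0.5],
  [0,0,0,0,0,0,0.5],
])

```text
time: 25.65
position: [0.5559, 0.1058, 0.0215]
tcp_rot: [0.0, 0.632, 0.775, 0.0]
contact_force: [0.3, 0.1, -2.3]
opening: 0.0654
gripper_force: 40.1
```

jog_arm([
  [0,0,0,0.0007,-0.0015,0.001,0.5],
  [0,0,0,0,0,0.001,0.5],
  [0,0,0,0,0,0.0005,0.5],
  [0,0,0,0,0,0,0.5],
  [0,0,0,0,0,0,0.5],
  [0,0,0,0,0,0,0.5],
  [0,0,0,0,0,0,0.5],
  [0,0,0,0,0,0,0.5],
])

```text
time: 26.45
position: [0.554, 0.1062, 0.0192]
tcp_rot: [-0.0, 0.632, 0.775, -0.0]
contact_force: [-5.3, -0.4, 9.2]
opening: 0.0659
gripper_force: 41.2
```

Touching the seat. Release and rise, then back away to look.

jog_arm([
  [0,0,0,0,0,0,1],
  [0,0,0,0,0,0,1],
  [0,0,0,0,0,0,1],
  [0,0,0,0,0,0,1],
  [0,0,0,0,0,-0.01,1],
  [0,0,0,0,0,-0.03,1],
  [0,0,0,0,0,-0.04,1],
  [0,0,0,0,0,-0.04,1],
])

```text
time: 27.25
position: [0.5539, 0.1058, 0.1408]
tcp_rot: [0.0, 0.632, 0.775, -0.0]
contact_force: [0.1, 1.0, 0.1]
opening: 0.0854
gripper_force: 0.0
```

jog_arm([
  [0,0,0,0.01,-0.03,-0.03,1],
  [0,0,0,0.01,-0.04,-0.03,1],
  [0,0,0,0.01,-0.04,-0.03,1],
  [0,0,0,0.01,-0.04,0,1],
  [0,0,0,0.01,-0.03,0,1],
  [0,0,0,0.01,-0.02,0,1],
  [0,0,0,0,0,0,1],
  [0,0,0,0,0,0,1],
])

```text
time: 28.05
position: [0.3481, 0.1248, 0.2284]
tcp_rot: [-0.0, 0.632, 0.775, 0.001]
contact_force: [1.1, -0.6, 0.4]
opening: 0.0855
gripper_force: 0.0
```

```bash
python3 - <<'E'
from h import *
t=read_camera("top");s=read_camera("scene")
j=cv2.resize(t["frame"][120:260,180:450],None,fx=2.8,fy=2.8,interpolation=2)[:300]
k=cv2.resize(s["frame"][120:270,240:460],None,fx=2,fy=2,interpolation=2)
o=np.zeros((600,756,3),np.uint8);o[:j.shape[0],:j.shape[1]]=j;o[300:600,:440]=k
cv2.imwrite("pics/f.png",o)
q=[(.553,.104),(.5724,.0085),(.5915,-.088),(.611,-.184)]
for p,h in zip(q,(.059,.086,.108,.12)):
    u=proj(t,[*p,h]);v=proj(s,[*p,h]);print("expected top in crop",((u-[180,120])*2.8).round(),((v-[240,120])*2+[0,300]).round())
E
```

```text
expected top in crop [266. 164.] [175. 394.]
expected top in crop [389. 133.] [230. 408.]
expected top in crop [518. 103.] [296. 429.]
expected top in crop [648.  75.] [373. 464.]
```

View pics/f.png

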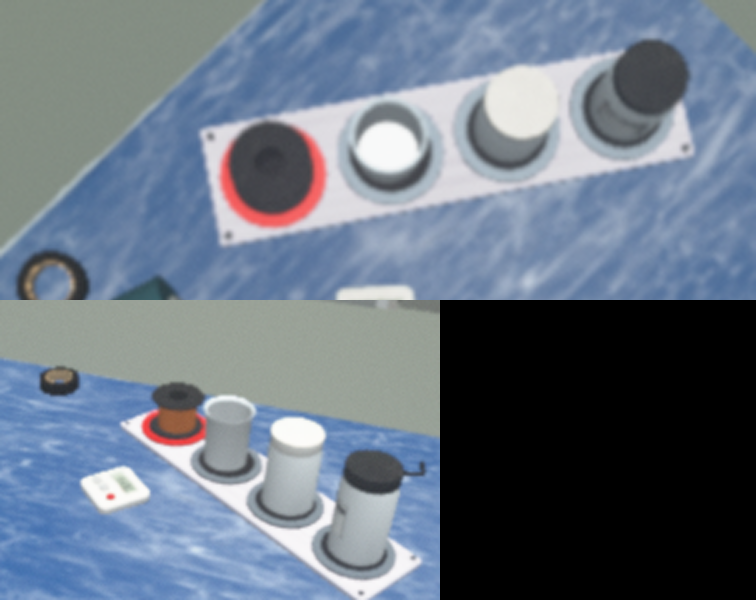

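All four stand upright and centred on their seats in the right order. In the top view the tops sit at (271,161), (391,134), (521,103) and (650,77) in the crop, each within about 5 mm of the expected position. The timer and tape haven't moved. Handing in.

```bash
python3 -c "
from rig import *
print(close_job())"
```

```text
the job is handed in; nothing more can be done
None
```

The job is handed in: spool, beaker, white-lidded jar and black-lidded jar stand in that order from the red seat, each upright and within about 5 mm of its seat's centre by camera; nothing was knocked over, the timer and tape roll were left alone, it took about 28 s of the 93 s, and no verdict was shown.

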